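# Stand up the cleaner bottle, then unhitch the tow coupler and hold it clear of its ball

### The job

The hitch ball of a small delivery robot is about to be cleaned. First stand the fallen white cleaner bottle upright on the bench and let go of it. Then squeeze the yellow latch plate of the red tow coupler towards its fixed red fin, so that the latch slides fully sideways against its spring while the coupler still sits on the ball, lift the coupler straight up off the ball and finish holding it still and level in the gripper, about 10 cm above its seat and over the ball mount, for somebody else to wipe the ball. Do not put it down or let go of it at the end, and leave the bottle standing and the capacitor, the jar and the heat sink where they are.

Things in the scene. Friction and masses are not known exactly. Their poses are not given: they have to be found in the camera images.
- bottle: loose white cleaner bottle, 115 mm tall, about 0.09 kg; lies on its side at the start (axis 20 mm above the bench, can roll). Origin: centre of its underside; own z along its axis, base to spout. Round body 40 mm in diameter, z 0 to about 65 mm; shoulder to 79 mm; red cap 21 mm in diameter, z 72 to 86 mm; thin spout to 115 mm.
- coupler: loose red tow coupler with aluminium tongue stub, about 0.33 kg with latch; seated and locked on the ball at the start. Origin: centre of its socket (= ball centre when seated). Own z up, x along the stub (24 mm wide, x 23 to 116 mm). Head 46 x 46 mm, z -6 to +21 mm, socket open below, 2 mm of play round the ball. Centre of mass at about x +14 mm.
- fin (a point): middle of the outer (-y) face of the fixed red fin on the coupler, at coupler x +10, y -20 mm, z +50 mm. The fin is 30 mm along x, 6 mm thick, z +21 to +66 mm. Axes as the coupler's.
- latch_plate (a point): middle of the outer (+y) face of the yellow latch plate, at coupler x +10, y +29 mm, z +50 mm at rest. 30 mm along x, 5 mm thick, z +26 to +66 mm. Axes as the coupler's.
- grip (a point): point midway between fin and drawn latch plate: coupler x +10, y -2, z +50 mm. Good grasp: from above, fingers closing along the coupler's y over fin and plate (outer faces 49 mm apart at rest, 36 mm fully drawn). Keep fingertips above z +29 mm: below, the steel stirrup of the latch runs round the head out to y -32 mm (-45 mm drawn).
- latch (a joint): travel of the coupler's spring latch in m: 0 at rest (locked, a steel fork under the ball's edge), 0.013 fully drawn, towards the fin (coupler's -y). Its spring resists with 6 N at rest, 11 N fully drawn, and pushes it back when let go. Fully drawn (over 0.011), the coupler lifts off freely; undrawn, it stays locked against a straight lift.
- ball_mount: blue steel ball mount, fixed. Origin on the bench below the ball; z up, x towards the saddle under the tongue stub. Base plate 165 x 80 x 10 mm, x -45 to +120 mm; ball 30 mm in diameter with a flat top, on a neck, centre at z 45 mm; saddle at x 79 to 97 mm, cheeks up to z 46 mm. The seated coupler's origin is at z 45 mm, same axes.
- capacitor: blue capacitor, cylinder 32 mm in diameter and 45 mm tall, standing; origin at the centre of its underside. Bystander.
- jar: milky plastic jar with lid, 61 mm in diameter, 54 mm tall; origin at the centre of its underside. Bystander.
- heatsink: black finned heat sink 30 x 42 x 23 mm; origin at the centre of its underside. Bystander.

How it is judged:
By the outcome, as a careful person would: the job done as asked, in the order asked, and still so for the second after the job is handed in, while the arm keeps its last pose, push and grip.
It also fails if it takes over 54 s, if anything falls off the work surface, if the arm or the gripper's body presses on something with over 40 N, if the wrist force passes 120 N, or if a joint passes its speed limit or range.

### The arm

A 7-joint arm with a two-finger parallel gripper is mounted at the origin on a cart in front of the work surface, level with it; the furniture and walls round the work are solid. World frame = base frame: x ahead of the robot, y to its left, z up, the work surface at z = 0. Lengths are in m, angles in rad, forces in N, time in s.
With the tool pointing down it reaches from about 0.425 to 0.875 m from the base axis. Payload 4.7 kg.
Tool frame: the origin (TCP) lies midway between the tips of the shut fingers; the grasp point (between the pads) lies 19 mm behind it (ctrl.grip_point_offset is the distance from the TCP to the grasp point, in m); z points along the fingers, y is the line along which they close (so a half turn about z gives the same grasp; the last joint's range is limited). The gripper opens to 87 mm and grips with 3 to 60 N. Pads are 19 mm wide; open, the fingers measure 117 mm over their backs; the gripper's body (75 mm by 190 mm) begins 51 mm behind the grasp point.
Start: joints at [1.152, 0.321, -0.07, 1.45, 0.023, 1.371, -0.057], TCP at [0.273, -0.59, 0.196] pointing down, gripper open.
Joint ranges: [-2.86, 2.86], [-0.3, 2.09], [-1.38, 1.24], [0.06, 2.45], [-1.56, 4.7], [0.09, 2.05], [-2.69, 2.69]. Speed limits (rad/s): [2.57, 2.57, 3.14, 3.14, 3.14, 3.14, 3.14].

### API

Orientations are given as a rotation vector (axis times angle).
In Python, from bench import ctrl gives the robot as it stands.
- The arm moves only by the tool move_arm, never from a script. Its argument "increments" is text: rows parted by semicolons, each of 7 numbers parted by spaces: the shift along the world's x, y, z in mm, then the turn, a rotation vector about the world's x, y, z in degrees, then the closure in counts, from 0 (fully open) to 255 (shut). A call has exactly 8 rows; each row shifts and turns the commanded pose from where the row before left it; what a row does not reach is not made up. A row lasts 1/12 s, in which the tool goes at most 41.7 mm and 7.16 degrees, less where a joint would pass 70% of its speed; a pose out of reach is approached as far as the arm can. A call with a gripper value outside its range is refused whole. The fingers move at their own pace and stop on an object; "grip_force" is the grip in N (left out, the last holds). Time passes only in rows, so rows that do not move let the fingers close, or fill a call up. It gives the time, the measured TCP pose, the force, the opening and the grip force at its end, in the units of the state.
- ctrl.get_state(): the state, without advancing time (a new reading comes with each control period).
- ctrl.get_image(name): name is "side" or "top"; returns a dict with "frame" (420x560x3 uint8, red, green, blue), "depth" (420x560 float32, m along the optical axis (not along the pixel's ray), 0 where there is no reading), "fx", "fy", "cx", "cy" (pixels), "position" and "orientation" of the camera in the world. Camera axes: x right, y down, z forward; pixel columns grow to the right and rows downward; lengths in m; the calibration is good to about 2 mm. A picture is of the moment at which its call begins.
- ctrl.close_job(): hands the job in; it is judged then, once.
Trained networks look in a picture, given as the dict that the camera call returned (one of the last four; its "shot" number tells which), for a name from the list of things; names that differ only in an ending like _2 or _b are one class to them, and where a whole thing is asked for, a point or a joint stands for the part that bears it (a point fixed in the world has none). Each returns a list of dicts, best first, with "score" (0 to 1); they miss things now and then, are a little off and sometimes report something else, mostly with a low value. They report only what shows in the picture. A call takes as long as a camera call.
- ctrl.find_in(target, picture): "centre" ([x, y, z] in m, in world coordinates, good to about 4 mm: the middle of the surface that is visible of it).
- ctrl.silhouettes(target, picture): "region" (420x560 bool, what is visible of it).
The state is a dict: "time": time; "joint_positions": joint angles; "qd": joint speeds; "joint_torque": joint torques, N m; "position": TCP position; "tool_rot": TCP orientation; "ft_force": force on the tool from outside, world axes, zero at the start; "torque": the same for the moment, N m; "grip_width": opening from 0.0 (shut) to 1.0 (fully open); "grip_force": force on a finger pad.
Only numpy, scipy, OpenCV 4.12 (cv2) and the standard library are available. Lean on these libraries where they do the work, as an engineer would, in place of code of your own. Each camera call takes 0.05 s, during which the arm holds its last target. There are 200 camera calls.

## Working session

There is one attempt and no reset: what is moved stays moved. The work goes in short steps, Python scripts to look and compute and a tool call to move; the robot and the scene stay as the last step left them, time stands still between calls to the robot, and variables do not carry over. Pictures are saved under pics/ and viewed, at most 12 in all, crops included, and the job is handed in when it is done.

Besides the shell and the picture viewer there is one more tool, called after "Call:" as a command line: name --argument value ..., lists and objects as JSON in quotes. move_arm: Moves the arm, as the interface text tells. Its arguments: {"type":"object","properties":{"increments":{"type":"string"},"grip_force":{"type":"number"}},"required":["increments"]}

```bash
mkdir -p pics; cat > h.py <<'E'
import numpy as np, cv2
from scipy.spatial.transform import Rotation as R
from bench import ctrl
def rot(o):
    o=np.array(o,float)
    return o if o.shape==(3,3) else (R.from_rotvec(o).as_matrix() if o.size==3 else R.from_quat(o).as_matrix())
def cloud(p):
    d=p["depth"]; v,u=np.indices(d.shape)
    c=np.stack([(u-p["cx"])*d/p["fx"],(v-p["cy"])*d/p["fy"],d],-1)
    return c@rot(p["orientation"]).T+np.array(p["position"])
def save(p,n,box=None):
    f=p["frame"][...,::-1]
    if box: f=cv2.resize(f[box[1]:box[3],box[0]:box[2]],None,fx=box[4],fy=box[4])
    cv2.imwrite("pics/"+n,f)
E
python3 - <<'E'
from h import *
np.set_printoptions(precision=4,suppress=True)
s=ctrl.get_state();print(s)
ims={}
for n in("top","side"):
    p=ctrl.get_image(n);ims[n]=p
    print(n,p["position"],p["orientation"],p["fx"])
    W=cloud(p)
    for t in("bottle","coupler","fin","latch_plate","ball_mount","capacitor","jar","heatsink"):
        r=ctrl.find_in(t,p)[:2]; print(t,[(np.round(x["centre"],4),round(x["score"],2)) for x in r])
        q=ctrl.silhouettes(t,p)
        if q:
            m=q[0]["region"]&(p["depth"]>0); P=W[m]; 
            if len(P)<5: continue
            c,_,_=None,None,None
            rect=cv2.minAreaRect(P[:,:2].astype(np.float32)*1000)
            ys,xs=np.nonzero(m)
            print('   px',xs.mean().round(),ys.mean().round(),len(P),'rect',np.round(rect[0],1),np.round(rect[1],1),round(rect[2],1),'z',np.percentile(P[:,2],[2,98]))
cv2.imwrite("pics/a.png",np.vstack([cv2.resize(ims[n]["frame"],(400,300)) for n in("top","side")])[...,::-1])
import pickle;pickle.dump(ims,open("ims.pkl","wb"))
E
```

```text
{'time': 0.0, 'joint_positions': array([ 1.1521,  0.3219, -0.0701,  1.4517,  0.0226,  1.3708, -0.0569]), 'qd': array([ 0.0005,  0.0018, -0.0008,  0.0027, -0.0003,  0.0011, -0.0002]), 'joint_torque': array([  0.0004, -49.1281,  -0.4035, -31.2526,  -0.064 ,   0.0439,
         0.0002]), 'position': array([ 0.2723, -0.5895,  0.1951]), 'tool_rot': array([-3.0665, -0.6742,  0.0008]), 'ft_force': array([-0.0744, -0.0392, -0.1504]), 'torque': array([ 0.0339, -0.0239, -0.0349]), 'grip_force': 0.0, 'grip_width': 0.9992879662744601}
top [0.4322 0.1185 1.1139] [-2.1807  2.1649 -0.1167] 462.5825423451174
bottle [(array([ 0.4579, -0.1212,  0.0384]), 0.96)]
coupler [(array([0.5204, 0.128 , 0.0691]), 0.58)]
   px 275.0 221.0 975 rect [556.2 130.5] [148.3  67.2] 25.0 z [0.0112 0.1109]
fin [(array([0.508 , 0.1115, 0.0732]), 0.74), (array([0.5224, 0.1267, 0.0644]), 0.58)]
   px 274.0 221.0 997 rect [551.6 127.6] [140.   65.6] 22.2 z [0.0112 0.1109]
latch_plate [(array([0.5068, 0.1142, 0.0732]), 0.71)]
   px 269.0 230.0 59 rect [513.2 136.1] [23.8 17.3] 1.0 z [0.0196 0.1123]
ball_mount [(array([0.5506, 
[... 1051 characters left out ...]
.0002 0.1097]
latch_plate [(array([0.4987, 0.1426, 0.0843]), 0.78), (array([0.7012, 0.0943, 0.0315]), 0.41)]
   px 295.0 218.0 349 rect [521.9  75.5] [ 49.5 154.6] 20.4 z [0.0635 0.1108]
ball_mount [(array([0.5397, 0.1483, 0.0085]), 0.86)]
   px 279.0 245.0 1480 rect [538.  132.4] [170.9  85.6] 25.8 z [0.0011 0.0415]
capacitor [(array([0.6982, 0.0954, 0.0311]), 0.63)]
   px 218.0 218.0 272 rect [697.2  85.5] [36.4 30.9] 80.0 z [0.0019 0.0464]
jar [(array([0.6088, 0.3946, 0.057 ]), 0.84), (array([0.5265, 0.1432, 0.0541]), 0.27)]
   px 216.0 308.0 1175 rect [608.9 353.8] [116.7  64.6] 80.5 z [0.0031 0.0583]
heatsink []
   px 315.0 322.0 464 rect [424.7 355.5] [39.1 66.1] 28.3 z [0.0013 0.0264]
```

View pics/a.png

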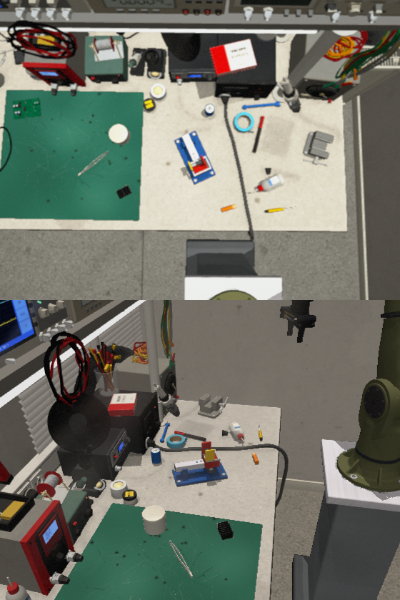

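The top view shows the bottle at about (376,256) in full-size pixels and the coupler at about (275,221), with its tongue pointing up and left. Next I'll fit the bottle axis and zoom in.

```bash
python3 - <<'E'
from h import *
import pickle
np.set_printoptions(precision=1,suppress=True)
ims=pickle.load(open("ims.pkl","rb"))
for n in ims:
    p=ims[n];W=cloud(p)*1000;f=p["frame"].astype(int)
    d=np.hypot(W[...,0]-455,W[...,1]+118)
    m=(d<95)&(W[...,2]>8)&(W[...,2]<60)
    l,lab,st,ce=cv2.connectedComponentsWithStats(m.astype(np.uint8))
    for i in range(1,l):
        if st[i,4]<60: continue
        P=W[lab==i]; rect=cv2.minAreaRect(P[:,:2].astype(np.float32))
        print(n,st[i],np.array(rect[0]),np.array(rect[1]),rect[2],P[:,2].min(),P[:,2].max(),'boxpts',cv2.boxPoints(rect).ravel())
    red=m&(f[...,0]>120)&(f[...,1]<80)
    print('red',W[red].mean(0) if red.any() else None, red.sum())
    # coupler bits: yellow plate & red fin
    q=(np.hypot(W[...,0]-510,W[...,1]-115)<70)&(W[...,2]>75)&(W[...,2]<125)
    yel=q&(f[...,0]>150)&(f[...,1]>110)&(f[...,2]<110); rd=q&(f[...,0]>100)&(f[...,1]<70)
    for k,mm in(('yel',yel),('red',rd)):
        if mm.any(): P=W[mm];print(k,mm.sum(),P.mean(0),P[P[:,2]>103].mean(0) if (P[:,2]>103).any() else 0, P[:,2].max())
a=ims["top"]["frame"][225:285,335:415];b=ims["side"]["frame"][160:220,290:370]
c=ims["top"]["frame"][185:245,235:315];e=ims["side"]["frame"][190:250,240:320]
z=lambda i:cv2.resize(i,(400,300),interpolation=cv2.INTER_CUBIC)
cv2.imwrite("pics/b.png",np.vstack([np.hstack([z(a),z(b)]),np.hstack([z(c),z(e)])])[...,::-1])
E
```

```text
top [371 235  10  10  74] [ 496.8 -116.2] [21.1 21. ] 86.953369140625 8.134584798099365 27.657502080401073 boxpts [ 485.7 -126.2  506.7 -127.3  507.8 -106.2  486.9 -105.1]
top [351 242  48  29 597] [ 448.9 -107.5] [ 39.8 114.9] 26.75823402404785 11.981920201735718 45.336037584759794 boxpts [ 405.2  -65.2  457.  -167.8  492.5 -149.8  440.8  -47.2]
top [337 244  10  39 149] [439.8 -32.6] [90.8 11.7] 11.036355972290039 8.034801020959215 19.5429200004007 boxpts [394.2 -35.6 396.4 -47.1 485.5 -29.7 483.3 -18.2]
top [372 291  25   7  82] [ 368.3 -135.6] [ 9.7 59. ] 11.666229248046875 8.13665675105213 14.273697310183131 boxpts [ 357.6 -107.7  369.5 -165.5  379.  -163.5  367.1 -105.7]
red [440.5 -86.4  27.8] 48
yel 28 [506.1 141.9 109. ] [506.3 141.9 110. ] 112.9685113091361
red 41 [521.1 103.1 103.3] [522.5 102.1 110.2] 112.74340382421788
side [321 171  21  28 363] [ 445.2 -107. ] [ 38.9 114.6] 27.069074630737305 8.013714021271268 43.98497518109512 boxpts [ 401.8  -64.8  454.  -166.9  488.6 -149.2  436.4  -47.1]
red [437.  -84.5  28.6] 19
yel 19 [505.9 145.2 110.1] [505.9 145.2 110.1] 113.30885493909216
red 32 [522.7 106.5 100.1] [522.8 106.3 109.4] 112.80859129060904
```

View pics/b.png

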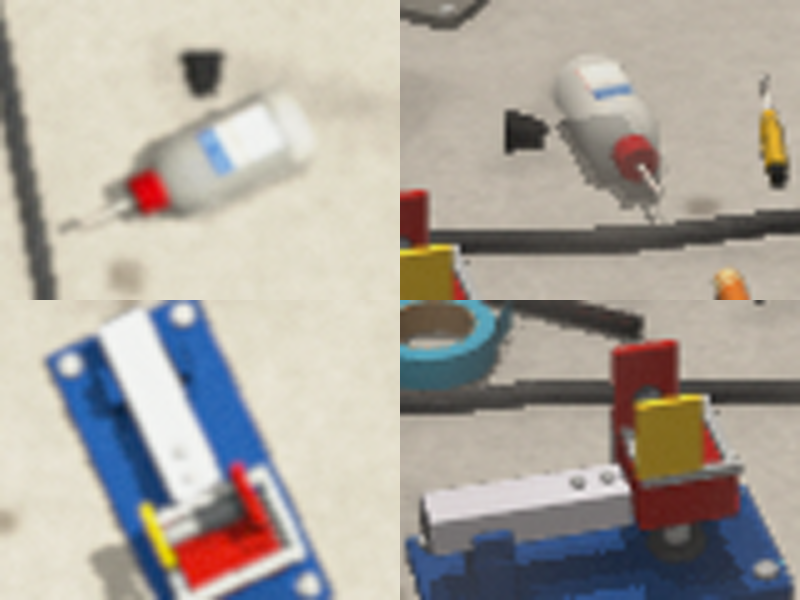

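The zoom shows the bottle with its base at upper right and its spout towards the lower-left cable. A loose black cap lies about 10 mm from the bottle's side. The coupler's yellow plate is on the left and its red fin on the right. I'll move above the bottle.

Call:
move_arm --increments "11.2 29.6 -4.7 0 0 7.1 85;11.2 29.6 -4.7 0 0 7.1 85;11.2 29.6 -4.7 0 0 7.1 85;11.2 29.6 -4.7 0 0 7.1 85;11.2 29.6 -4.7 0 0 7.1 85;11.2 29.6 -4.7 0 0 7.1 85;11.2 29.6 -4.7 0 0 7.1 85;11.2 29.6 -4.7 0 0 7.1 85" --grip_force 15

```text
time: 2.37
position: [0.3626, -0.3519, 0.1587]
tool_rot: [2.371, 2.059, -0.0]
ft_force: [0.3, -0.0, 1.0]
grip_width: 0.675
grip_force: 0.0
```

Call:
move_arm --increments "11.2 29.6 -4.7 0 0 7.1 85;11.2 29.6 -4.7 0 0 7.1 85;11.2 29.6 -4.7 0 0 7.1 85;11.2 29.6 -4.7 0 0 7.1 85;11.2 29.6 -4.7 0 0 7.1 85;11.2 29.6 -4.7 -4.46 -2.26 0 85;11.2 29.6 -4.7 -4.46 -2.26 0 85;11.2 29.6 -4.7 -4.46 -2.26 0 85"

```text
time: 3.03
position: [0.4529, -0.1155, 0.1219]
tool_rot: [1.518, 2.478, -0.202]
ft_force: [0.1, 0.6, -0.4]
grip_width: 0.667
grip_force: 0.0
```

```bash
python3 - <<'E'
from h import *
s=ctrl.get_state(); M=rot(s["tool_rot"]);print(s["position"],M.round(3),s["joint_positions"].round(2))
p=ctrl.get_image("top");W=cloud(p)*1000
q=ctrl.silhouettes("bottle",p)
for n in("top","side"):
    p=ctrl.get_image(n);W=cloud(p)*1000
    m=(np.hypot(W[...,0]-455,W[...,1]+118)<80)&(W[...,2]>9)&(W[...,2]<46)
    l,lab,st,ce=cv2.connectedComponentsWithStats(m.astype(np.uint8))
    i=1+st[1:,4].argmax();P=W[lab==i];r=cv2.minAreaRect(P[:,:2].astype(np.float32));print(n,r)
save(p,"c.png",(200,60,440,240,3))
E
```

```text
[ 0.45287529 -0.11546725  0.12185692] [[-0.438  0.891  0.122]
 [ 0.859  0.455 -0.234]
 [-0.264  0.002 -0.964]] [ 0.73 -0.14 -0.68  2.11  0.16  1.02  0.44]
top ((476.775390625, -155.15234375), (19.207592010498047, 4.2604804039001465), 24.674768447875977)
side ((447.07525634765625, -105.97998046875), (38.00200271606445, 115.90692901611328), 25.000688552856445)
```

View pics/c.png

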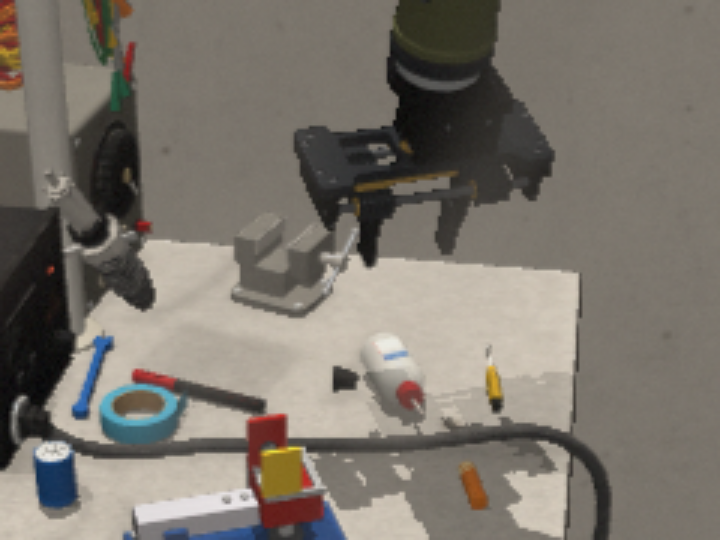

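The gripper is tilted correctly above the undisturbed bottle, which is at about (400,370) in the crop, with the black cap at (343,378). I'll descend and grip.

Call:
move_arm --increments "-0.5 -0.5 -22 0 0 0 85;-0.5 -0.5 -22 0 0 0 85;0 0 -22 0 0 0 85;0 0 -20 0 0 0 85;0 0 -16 0 0 0 85;0 0 -12 0 0 0 85;0 0 0 0 0 0 85;0 0 0 0 0 0 85"

```text
time: 3.9
position: [0.4502, -0.119, 0.0067]
tool_rot: [1.524, 2.484, -0.202]
ft_force: [1.1, 0.7, 0.6]
grip_width: 0.666
grip_force: 0.0
```

Call:
move_arm --increments "0 0 0 0 0 0 180;0 0 0 0 0 0 180;0 0 0 0 0 0 180;0 0 0 0 0 0 180;0 0 0 0 0 0 180;0 0 0 0 0 0 180;0 0 0 0 0 0 180;0 0 0 0 0 0 180" --grip_force 15

```text
time: 4.57
position: [0.451, -0.1176, 0.0074]
tool_rot: [1.519, 2.484, -0.202]
ft_force: [-1.9, -0.1, 3.6]
grip_width: 0.327
grip_force: 13.0
```

Call:
move_arm --increments "0 0 0 0 0 0 255;0 0 0 0 0 0 255;0 0 5 0 0 0 255;0 0 10 0 0 0 255;0 0 15 0 0 0 255;0 0 15 0 0 0 255;0 0 0 0 0 0 255;0 0 0 0 0 0 255"

```text
time: 5.23
position: [0.4514, -0.1177, 0.0527]
tool_rot: [1.519, 2.482, -0.201]
ft_force: [-0.3, 0.1, -0.9]
grip_width: 0.007
grip_force: 0.0
```

```bash
python3 - <<'E'
from h import *
s=ctrl.get_state();print(s["grip_width"],s["grip_force"])
a=ctrl.get_image("top")["frame"][225:285,335:415];b=ctrl.get_image("side")["frame"][140:200,290:370]
z=lambda i:cv2.resize(i,(400,300),interpolation=cv2.INTER_CUBIC)
cv2.imwrite("pics/d.png",np.hstack([z(a),z(b)])[...,::-1])
E
```

```text
0.006682113345579563 0.0
```

View pics/d.png

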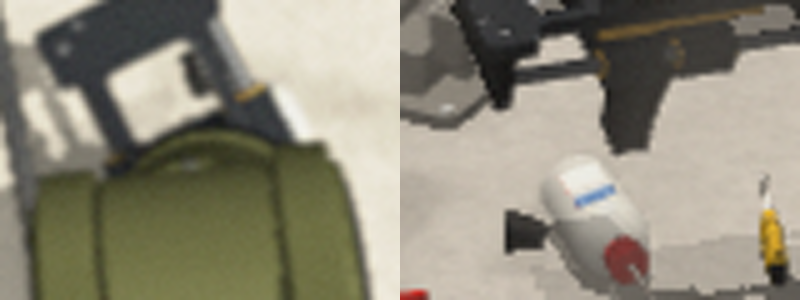

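The grip slipped off. The bottle is still lying but has shifted, so I'll re-measure it from the side view.

```bash
python3 - <<'E'
from h import *
np.set_printoptions(precision=1,suppress=True)
p=ctrl.get_image("side");W=cloud(p)*1000;f=p["frame"].astype(int)
for lo in (6,10,14):
    m=(np.hypot(W[...,0]-455,W[...,1]+118)<85)&(W[...,2]>lo)&(W[...,2]<46)
    l,lab,st,ce=cv2.connectedComponentsWithStats(m.astype(np.uint8))
    i=1+st[1:,4].argmax();P=W[lab==i];r=cv2.minAreaRect(P[:,:2].astype(np.float32));print(st[i],r,cv2.boxPoints(r).ravel(),np.percentile(P[:,2],[1,50,99]))
red=(lab==i)&(f[...,0]>f[...,1]+40)
print('red',red.sum(),W[red].mean(0),'px',np.argwhere(red).mean(0))
s=(lab==i)&~red
T=W[s&(W[...,2]>33)];print('ridge',len(T),T.mean(0),np.linalg.svd(T[:,:2]-T[:,:2].mean(0),full_matrices=False)[2][0],T.min(0),T.max(0))
E
```

```text
[319 171  22  29 366] ((449.9002685546875, -103.43460083007812), (37.201416015625, 114.29525756835938), 26.6126651763916) [ 407.7  -60.7  458.9 -162.9  492.1 -146.2  440.9  -44. ] [ 9.6 31.4 43.2]
[319 171  22  29 360] ((449.9002685546875, -103.43460083007812), (37.201416015625, 114.29525756835938), 26.6126651763916) [ 407.7  -60.7  458.9 -162.9  492.1 -146.2  440.9  -44. ] [11.8 31.5 43.2]
[319 171  22  29 350] ((449.9002685546875, -103.43460083007812), (37.201416015625, 114.29525756835938), 26.6126651763916) [ 407.7  -60.7  458.9 -162.9  492.1 -146.2  440.9  -44. ] [14.7 31.8 43.2]
red 46 [438.8 -80.5  25.4] px [190.7 334.7]
ridge 160 [ 457.7 -119.1   37.7] [-0.5  0.9] [ 433.  -155.3   33.1] [483.2 -85.6  45. ]
```

Call:
move_arm --increments "0 0 15 0 0 0 85;0 0 15 0 0 0 85;0 0 0 0 0 0 85;0 0 0 0 0 0 85;0 0 0 0 0 0 85;0 0 0 0 0 0 85;0 0 0 0 0 0 85;0 0 0 0 0 0 85"

```text
time: 6.05
position: [0.4503, -0.1174, 0.0813]
tool_rot: [1.52, 2.485, -0.202]
ft_force: [0.9, -0.7, -0.3]
grip_width: 0.528
grip_force: 0.0
```

```bash
python3 - <<'E'
from h import *
np.set_printoptions(precision=1,suppress=True)
s=ctrl.get_state();M=rot(s["tool_rot"]);t=np.array(s["position"])*1000;print(t,s["grip_width"])
p=ctrl.get_image("side");W=cloud(p)*1000
L=(W-t)@M  # tool coords
m=(np.abs(L[...,0])<30)&(np.abs(L[...,1])<75)&(L[...,2]>-60)&(L[...,2]<15)&(p["depth"]>0)&(p["frame"].max(-1)<110)
for lo in range(-60,15,6):
    P=L[m&(L[...,2]>=lo)&(L[...,2]<lo+6)]
    for sg in(1,-1):
        Q=P[P[:,1]*sg>0]
        if len(Q)>2:print(lo,sg,len(Q),np.percentile(Q[:,0],[5,95]),np.percentile(Q[:,1],[5,95]))
save(p,"e.png",(260,100,380,220,5))
E
```

```text
[ 450.3 -117.4   81.3] 0.5280145032304563
-60 1 6 [ 0.6 14.5] [24.2 33.5]
-60 -1 10 [-1.4 15.1] [-31.9 -24.2]
-54 1 13 [ 2.6 14.5] [23.2 32.3]
-54 -1 16 [-3.  14.9] [-30.5 -23.5]
-48 1 10 [-0.  14.5] [23.1 32. ]
-48 -1 14 [-1.7 14. ] [-31.8 -23.2]
-42 1 9 [ 1.2 14.2] [23.6 31.1]
-42 -1 9 [-2.9 14.3] [-31.2 -23.7]
-36 1 14 [-6.6 16.5] [24.3 31.1]
-36 -1 12 [-4.6 13.2] [-30.  -23.6]
-30 1 3 [-5.1 10.6] [28.1 30.2]
-30 -1 7 [-4.8 13.3] [-31.6 -23.6]
```

View pics/e.png

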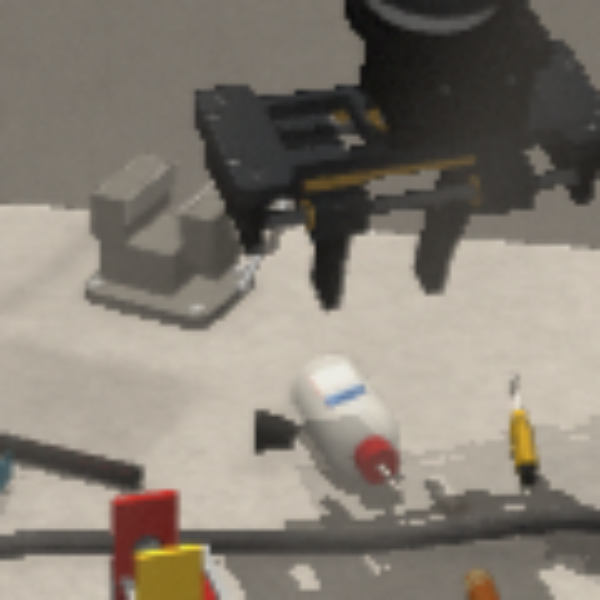

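```bash
python3 - <<'E'
from h import *
np.set_printoptions(precision=1,suppress=True)
s=ctrl.get_state();M=rot(s["tool_rot"]);t=np.array(s["position"]);print(t,s["grip_width"],ctrl.grip_point_offset)
p=ctrl.get_image("side");C=rot(p["orientation"])
def pr(X):
    c=C.T@(X-np.array(p["position"]));return np.array([p["fx"]*c[0]/c[2]+p["cx"],p["fy"]*c[1]/c[2]+p["cy"]]),c[2]
w=.087*s["grip_width"]/2
f=p["frame"].copy();b=cv2.resize(f[120:180,300:380],(800,600),interpolation=cv2.INTER_NEAREST)
for d,col in((0,(255,0,0)),(-.019,(0,255,0)),(-.04,(0,0,255))):
  for y in(-w,0,w):
    q,z=pr(t+M@np.array([0,y,d]));print(d,y,q,z,p["depth"][int(q[1]),int(q[0])])
    cv2.circle(b,tuple(int(v) for v in (q-[300,120]+.5)*10),6,col,-1)
cv2.imwrite("pics/f.png",b[...,::-1])
E
```

```text
[ 0.5 -0.1  0.1] 0.5741014819434765 0.0187
0 -0.024973414464541228 [341.9 162.6] 1.3432021463268313 1.5105104
0 0 [332.7 164. ] 1.3381717213048292 1.5051199
0 0.024973414464541228 [323.5 165.5] 1.3331412962828275 1.4976598
-0.019 -0.024973414464541228 [343.  157.1] 1.3288644613582445 1.5396333
-0.019 0 [333.7 158.6] 1.3238340363362426 1.5363812
-0.019 0.024973414464541228 [324.3 160. ] 1.3188036113142405 1.296773
-0.04 -0.024973414464541228 [344.2 151. ] 1.3130175463929645 1.321627
-0.04 0 [334.8 152.4] 1.3079871213709624 1.5610019
-0.04 0.024973414464541228 [325.3 153.9] 1.3029566963489607 1.2799511
```

View pics/f.png

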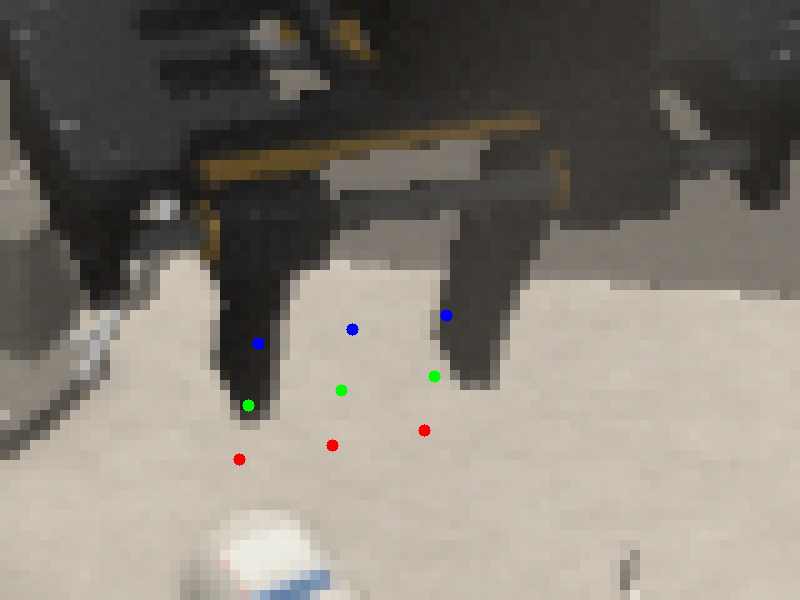

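The overlay shows that at 50 mm opening the real tips (about (255,415) and (480,385)) sit roughly 13 mm behind the reported TCP. The first grip was therefore too high. I'll go lower and shift sideways to centre on the bottle.

Call:
move_arm --increments "3.8 1.9 0 0 0 0 85;3.8 1.9 0 0 0 0 85;0 0 -20 0 0 0 85;0 0 -20 0 0 0 85;0 0 -20 0 0 0 85;0 0 -15 0 0 0 85;0 0 -9 0 0 0 85;0 0 0 0 0 0 85"

```text
time: 6.82
position: [0.457, -0.1129, -0.004]
tool_rot: [1.52, 2.488, -0.202]
ft_force: [-0.7, 0.9, 0.3]
grip_width: 0.666
grip_force: 0.0
```

Call:
move_arm --increments "0 0 0 0 0 0 140;0 0 0 0 0 0 160;0 0 0 0 0 0 160;0 0 0 0 0 0 160;0 0 0 0 0 0 160;0 0 0 0 0 0 160;0 0 0 0 0 0 160;0 0 0 0 0 0 160" --grip_force 15

```text
time: 7.48
position: [0.4591, -0.1138, -0.0013]
tool_rot: [1.519, 2.483, -0.201]
ft_force: [0.2, 0.3, 3.8]
grip_width: 0.43
grip_force: 15.1
```

Call:
move_arm --increments "0 0 0 0 0 0 160;0 0 0 0 0 0 160;0 0 0 0 0 0 160;0 0 0 0 0 0 160;0 0 5 0 0 0 160;0 0 7 0 0 0 160;0 0 8 0 0 0 160;0 0 0 0 0 0 160"

```text
time: 8.15
position: [0.4594, -0.1139, 0.0197]
tool_rot: [1.519, 2.482, -0.2]
ft_force: [0.7, -0.4, -0.7]
grip_width: 0.425
grip_force: 14.9
```

Call:
move_arm --increments "0 0 15 0 0 0 160;0 0 15 0 0 0 160;0 0 12 5.74 2.9 0 160;0 0 12 5.74 2.9 0 160;0 0 12 5.74 2.9 0 160;0 0 12 5.74 2.9 0 160;0 0 12 5.74 2.9 0 160;0 0 12 5.74 2.9 0 160" --grip_force 20

```text
time: 8.82
position: [0.4591, -0.1149, 0.1217]
tool_rot: [-1.448, -2.366, -0.309]
ft_force: [1.1, 0.5, -1.0]
grip_width: 0.423
grip_force: 19.9
```

Call:
move_arm --increments "0 0 5 5.74 2.9 0 160;0 0 5 5.74 2.9 0 160;0 0 0 5.74 2.9 0 160;0 0 0 5.74 2.9 0 160;0 0 0 5.74 2.9 0 160;0 0 0 5.74 2.9 0 160;0 0 0 5.74 2.9 0 160;0 0 0 5.74 2.9 0 160"

```text
time: 9.48
position: [0.4589, -0.1151, 0.1295]
tool_rot: [-0.994, -1.62, -0.772]
ft_force: [0.4, 0.1, -0.5]
grip_width: 0.424
grip_force: 19.9
```

```bash
python3 - <<'E'
from h import *
np.set_printoptions(precision=3,suppress=True)
s=ctrl.get_state();print(s["position"],rot(s["tool_rot"]),s["joint_positions"],s["grip_width"])
a=ctrl.get_image("top")
b=ctrl.get_image("side")
for p in(a,b):
    W=cloud(p)*1000
    q=ctrl.silhouettes("bottle",p)
    if q:
        P=W[q[0]["region"]&(p["depth"]>0)]; P=P[np.linalg.norm(P-np.median(P,0),axis=1)<90]
        print(q[0]["score"],len(P),P.mean(0),P.min(0),P.max(0))
        u=np.linalg.svd(P-P.mean(0),full_matrices=False)[2][0];print(u)
z=lambda i:cv2.resize(i,(400,400),interpolation=cv2.INTER_CUBIC)
cv2.imwrite("pics/g.png",np.hstack([z(a["frame"][190:310,300:420]),z(b["frame"][80:200,270:390])])[...,::-1])
E
```

```text
[ 0.459 -0.115  0.129] [[-0.119  0.893 -0.434]
 [ 0.226  0.45   0.864]
 [ 0.967  0.005 -0.255]] [ 0.931  0.985 -0.551  1.294 -0.347  2.014  0.829] 0.42406552915681345
0.56 390 [ 466.807 -127.196  143.832] [ 448.557 -153.015   83.239] [ 487.082 -113.552  198.151]
[-0.023  0.252 -0.967]
0.74 463 [ 462.675 -117.77   119.86 ] [ 444.138 -150.694   76.213] [ 486.216 -103.79   166.518]
[-0.03  -0.143  0.989]
```

View pics/g.png

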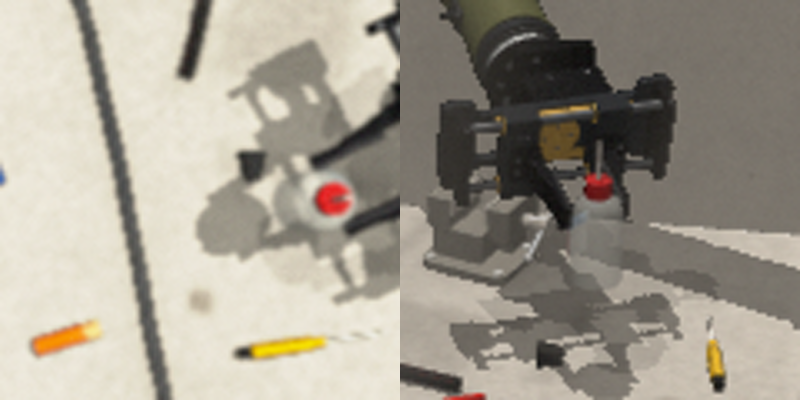

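The bottle is held upright. In the side crop its base is at (600,280), well clear of the bench, and the vise is close by at (480,240). I'll check how far the gripper stays from the vise and where to set the bottle down.

```bash
python3 - <<'E'
from h import *
import pickle
np.set_printoptions(precision=1,suppress=True)
ims=pickle.load(open("ims.pkl","rb"))
W=np.vstack([cloud(ims[n]).reshape(-1,3) for n in ims])*1000
W=W[(W[:,0]>250)&(W[:,0]<750)&(W[:,1]>-450)&(W[:,1]<0)&(W[:,2]>9)&(W[:,2]<150)]
W=W[np.hypot(W[:,0]-449,W[:,1]+110)>62]
V=W[(abs(W[:,0]-570)<80)&(abs(W[:,1]+275)<80)];print('vise',len(V),np.percentile(V,[2,98],axis=0))
s=ctrl.get_state();M=rot(s["tool_rot"]);t=s["position"]*1000
for d in((0,0),(-15,0),(-30,10),(-45,20),(-60,20)):
    T=t+[d[0],d[1],-80]; L=(W-T)@M
    body=np.maximum(np.abs(L)-[38,95,45]+[0,0,0],0) if 0 else np.stack([np.abs(L[:,0])-38,np.abs(L[:,1])-96,np.abs(L[:,2]+105)-37],1)
    db=np.linalg.norm(np.maximum(body,0),axis=1)
    r=np.hypot(L[:,0],L[:,1])-48; dc=np.hypot(np.maximum(r,0),np.maximum(np.abs(L[:,2]+220)-80,0))
    print(d,'body',db.min(),W[db.argmin()],'wrist',dc.min(),W[dc.argmin()])
E
```

```text
vise 2086 [[ 517.8 -309.4    9.6]
 [ 622.1 -237.    74.4]]
(0, 0) body 0.0 [ 520.1 -244.9   52.1] wrist 0.0 [ 587.4 -307.9   70.6]
(-15, 0) body 5.442938426896255 [ 525.8 -228.3   41.5] wrist 0.0 [ 564.1 -268.1   71.1]
(-30, 10) body 11.266833853549231 [ 525.8 -228.3   41.5] wrist 0.0 [ 559.1 -284.7   75. ]
(-45, 20) body 19.66669358314859 [ 378.  -199.6   10.1] wrist 0.0 [ 545.2 -272.4   76.4]
(-60, 20) body 20.48031860625549 [ 375.5 -190.3    9.1] wrist 0.0 [ 518.9 -275.7   65.3]
```

```bash
python3 - <<'E'
from h import *
import pickle
np.set_printoptions(precision=1,suppress=True)
ims=pickle.load(open("ims.pkl","rb"))
W=np.vstack([cloud(ims[n]).reshape(-1,3) for n in ims])*1000
W=W[(W[:,0]>250)&(W[:,0]<750)&(W[:,1]>-450)&(W[:,1]<0)&(W[:,2]>9)&(W[:,2]<150)]
W=W[np.hypot(W[:,0]-449,W[:,1]+110)>62]
s=ctrl.get_state();M0=rot(s["tool_rot"]);t=s["position"]*1000
for yaw in(-21,-28,-35,-42,-50):
  M=R.from_euler('z',yaw,degrees=True).as_matrix()@M0
  for d in((0,0),(-20,10),(-40,20),(-50,20),(-50,40)):
    T=t+[d[0],d[1],-80]; L=(W-T)@M
    body=np.stack([np.abs(L[:,0])-38,np.abs(L[:,1])-96,np.abs(L[:,2]+105)-37],1)
    db=np.linalg.norm(np.maximum(body,0),axis=1)
    r=np.hypot(L[:,0],L[:,1])-48; dc=np.hypot(np.maximum(r,0),np.maximum(np.abs(L[:,2]+220)-80,0))
    print(yaw,d,'body',db.min().round(),W[db.argmin()],'wrist',dc.min().round(),W[dc.argmin()])
E
```

```text
-21 (0, 0) body 0.0 [ 567.2 -243.7   62.7] wrist 0.0 [ 516.2 -286.7   72.1]
-21 (-20, 10) body 0.0 [ 547.2 -237.    57. ] wrist 10.0 [ 508.8 -281.1   72.5]
-21 (-40, 20) body 7.0 [ 525.8 -228.3   41.5] wrist 28.0 [ 508.8 -281.1   72.5]
-21 (-50, 20) body 10.0 [ 525.8 -228.3   41.5] wrist 38.0 [ 508.8 -281.1   72.5]
-21 (-50, 40) body 16.0 [ 375.5 -156.    13.8] wrist 38.0 [ 508.8 -281.1   72.5]
-28 (0, 0) body 0.0 [ 551.3 -241.7   60.3] wrist 10.0 [ 508.8 -281.1   72.5]
-28 (-20, 10) body 0.0 [ 529.4 -243.3   47.1] wrist 30.0 [ 508.8 -281.1   72.5]
-28 (-40, 20) body 9.0 [ 520.1 -244.9   52.1] wrist 46.0 [ 380.3 -211.7    9.3]
-28 (-50, 20) body 19.0 [ 520.1 -244.9   52.1] wrist 44.0 [ 380.3 -211.7    9.3]
-28 (-50, 40) body 17.0 [ 368.4 -148.9   13.2] wrist 34.0 [ 380.3 -211.7    9.3]
-35 (0, 0) body 0.0 [ 534.8 -230.    38.3] wrist 28.0 [ 508.8 -281.1   72.5]
-35 (-20, 10) body 1.0 [ 514.  -261.    53.8] wrist 49.0 [ 508.8 -281.1   72.5]
-35 (-40, 20) body 18.0 [ 375.5 -156.    13.8] wrist 41.0 [ 380.3 -211.7    9.3]
-35 (-50, 20) body 18.0 [ 368.5 -158.5   12.5] wrist 40.0 [ 380.3
[... 199 characters left out ...]
 368.5 -158.5   12.5] wrist 44.0 [ 380.3 -211.7    9.3]
-42 (-40, 20) body 17.0 [ 375.5 -156.    13.8] wrist 38.0 [ 380.3 -211.7    9.3]
-42 (-50, 20) body 17.0 [ 375.5 -156.    13.8] wrist 40.0 [ 380.3 -211.7    9.3]
-42 (-50, 40) body 17.0 [ 370.7 -134.5   14.3] wrist 31.0 [ 380.3 -211.7    9.3]
-50 (0, 0) body 11.0 [ 525.8 -228.3   41.5] wrist 44.0 [ 380.3 -211.7    9.3]
-50 (-20, 10) body 16.0 [ 375.5 -156.    13.8] wrist 39.0 [ 380.3 -211.7    9.3]
-50 (-40, 20) body 16.0 [ 375.5 -156.    13.8] wrist 39.0 [ 380.3 -211.7    9.3]
-50 (-50, 20) body 17.0 [ 375.5 -156.    13.8] wrist 42.0 [ 380.3 -211.7    9.3]
-50 (-50, 40) body 16.0 [ 370.7 -134.5   14.3] wrist 36.0 [ 380.3 -211.7    9.3]
```

Call:
move_arm --increments "-5.7 2.8 0 0 0 -6 160;-5.7 2.8 0 0 0 -6 160;-5.7 2.8 0 0 0 -6 160;-5.7 2.8 0 0 0 -6 160;-5.7 2.8 0 0 0 -6 160;-5.7 2.8 0 0 0 -6 160;-5.8 3.2 0 0 0 -6 160;0 0 0 0 0 0 160"

```text
time: 10.35
position: [0.4137, -0.0932, 0.1305]
tool_rot: [-1.626, -1.24, -1.241]
ft_force: [-0.7, 0.0, -0.8]
grip_width: 0.425
grip_force: 19.9
```

Call:
move_arm --increments "0 0 -15 0 0 0 160;0 0 -15 0 0 0 160;0 0 -15 0 0 0 160;0 0 -15 0 0 0 160;0 0 -5 0 0 0 160;0 0 -3 0 0 0 160;0 0 0 0 0 0 160;0 0 0 0 0 0 160"

```text
time: 11.02
position: [0.4189, -0.094, 0.0632]
tool_rot: [-1.615, -1.245, -1.245]
ft_force: [-0.3, -0.9, -0.5]
grip_width: 0.421
grip_force: 19.9
```

```bash
python3 - <<'E'
from h import *
np.set_printoptions(precision=3,suppress=True)
s=ctrl.get_state();print(s["position"],s["ft_force"],rot(s["tool_rot"])[:,2],s["joint_positions"],s["grip_width"])
a=ctrl.get_image("top")
b=ctrl.get_image("side")
for p in(a,b):
    W=cloud(p)*1000
    q=ctrl.silhouettes("bottle",p)
    if q:
        P=W[q[0]["region"]&(p["depth"]>0)]; P=P[np.linalg.norm(P-np.median(P,0),axis=1)<90]
        print(q[0]["score"],len(P),P.mean(0),P.min(0),P.max(0))
        u=np.linalg.svd(P-P.mean(0),full_matrices=False)[2][0];print(u)
z=lambda i:cv2.resize(i,(400,400),interpolation=cv2.INTER_CUBIC)
cv2.imwrite("pics/i.png",np.hstack([z(a["frame"][190:310,300:420]),z(b["frame"][110:230,280:400])])[...,::-1])
E
```

```text
[ 0.419 -0.094  0.063] [-0.304 -0.919 -0.513] [ 0.253  0.932 -0.26 ] [ 1.32   0.762 -0.469  1.896 -0.67   1.482  0.975] 0.4207361109278341
0.86 309 [ 413.893 -107.92    80.493] [ 395.247 -130.71    19.591] [431.676 -94.529 135.46 ]
[-0.044 -0.274  0.961]
0.64 442 [409.758 -98.417  60.404] [ 391.086 -121.894    1.459] [429.276 -87.06  107.602]
[ 0.004  0.107 -0.994]
```

View pics/i.png

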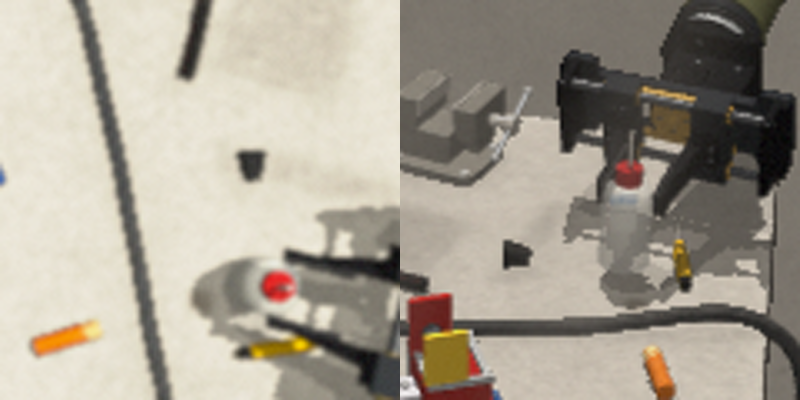

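Still upright with the base about 15–20 mm above the bench, and the nearby screwdriver at (270,348) is clear. I'll lower it to contact.

Call:
move_arm --increments "0 0 -5 0 0 0 160;0 0 -4 0 0 0 160;0 0 -2 0 0 0 160;0 0 -1.5 0 0 0 160;0 0 -1 0 0 0 160;0 0 -0.5 0 0 0 160;0 0 0 0 0 0 160;0 0 0 0 0 0 160"

```text
time: 11.88
position: [0.4184, -0.0937, 0.0481]
tool_rot: [-1.615, -1.241, -1.245]
ft_force: [-0.5, 0.2, -0.7]
grip_width: 0.421
grip_force: 19.9
```

Call:
move_arm --increments "0 0 -1 0 0 0 160;0 0 -1 0 0 0 160;0 0 -1 0 0 0 160;0 0 0 0 0 0 160;0 0 0 0 0 0 160;0 0 0 0 0 0 160;0 0 0 0 0 0 160;0 0 0 0 0 0 160"

```text
time: 12.55
position: [0.4186, -0.0936, 0.0469]
tool_rot: [-1.612, -1.24, -1.247]
ft_force: [-0.4, -2.2, 6.8]
grip_width: 0.423
grip_force: 20.0
```

Contact is made. I'll release and back out.

Call:
move_arm --increments "0 0 0 0 0 0 145;0 0 0 0 0 0 140;0 0 0 0 0 0 130;0 0 0 0 0 0 115;0 0 0 0 0 0 100;0 0 0 0 0 0 85;0 0 0 0 0 0 85;0 0 0 0 0 0 85"

```text
time: 13.22
position: [0.4183, -0.0936, 0.045]
tool_rot: [-1.615, -1.241, -1.245]
ft_force: [-1.1, -0.8, 0.3]
grip_width: 0.656
grip_force: 0.0
```

Call:
move_arm --increments "-1.3 -4.7 1.3 0 0 0 85;-2.5 -9.3 2.6 0 0 0 85;-4 -15 4 0 0 0 85;-5 -19 5 0 0 0 85;-5 -19 5 0 0 0 85;-4 -15 15 0 0 0 85;0 0 20 0 0 0 85;0 0 20 0 0 0 85"

```text
time: 13.88
position: [0.3962, -0.178, 0.1184]
tool_rot: [-1.618, -1.239, -1.246]
ft_force: [-1.0, 0.3, 0.6]
grip_width: 0.669
grip_force: 0.0
```

```bash
python3 - <<'E'
from h import *
np.set_printoptions(precision=1,suppress=True)
s=ctrl.get_state();print(s["position"]*1000,s["ft_force"],s["grip_width"])
for n in("top","side"):
    p=ctrl.get_image(n)
    W=cloud(p)*1000
    q=ctrl.silhouettes("bottle",p)
    if q:
        P=W[q[0]["region"]&(p["depth"]>0)]; P=P[np.linalg.norm(P-np.median(P,0),axis=1)<90]
        print(q[0]["score"],len(P),P.mean(0),P.min(0),P.max(0))
        u=np.linalg.svd(P-P.mean(0),full_matrices=False)[2][0];print(u)
    f=p["frame"].astype(int)
    m=(np.hypot(W[...,0]-510,W[...,1]-115)<80)&(W[...,2]>72)&(W[...,2]<125)
    for k,mm in(('yel',m&(f[...,0]>140)&(f[...,1]>100)&(f[...,2]<110)),('red',m&(f[...,0]>90)&(f[...,1]<70))):
        P=W[mm];T=P[P[:,2]>106];print(n,k,len(P),P.mean(0),'top',len(T),T.mean(0),cv2.minAreaRect(T[:,:2].astype(np.float32)) if len(T)>4 else '')
E
```

```text
[ 396.2 -178.   118.4] [-1.   0.3  0.6] 0.6689692788008413
0.75 329 [ 413.1 -108.7   61.6] [ 391.1 -136.9   -1.5] [431.6 -94.1 117.1]
[-0.  -0.2  1. ]
top yel 31 [504.8 141.2 108.8] top 27 [506.1 141.8 110.4] ((505.59820556640625, 141.37109375), (28.39822006225586, 4.9255146980285645), 24.89337730407715)
top red 46 [519.4 102.8 100.5] top 26 [522.  101.9 110.5] ((523.35107421875, 102.28360748291016), (28.20809555053711, 4.0186614990234375), 27.096820831298828)
0.74 466 [409.6 -99.2  45.9] [ 390.7 -120.1   -0.6] [430.4 -85.9 102.6]
[-0.   0.1 -1. ]
side yel 37 [507.7 140.1 103.9] top 27 [507.7 139.5 110.3] ((513.0140380859375, 124.36502838134766), (28.548479080200195, 53.983009338378906), 24.713865280151367)
side red 132 [523.3 107.8  97.2] top 32 [522.2 107.  109. ] ((522.1307983398438, 106.55510711669922), (27.237796783447266, 8.831803321838379), 26.739892959594727)
```

The bottle stands by itself, base at z ≈ 0 and top at z ≈ 117, near (411,-105). Now the coupler, whose origin is about (507.5,114) with a yaw of about 25.5°. I'll compute the reorientation.

```bash
python3 - <<'E'
from h import *
np.set_printoptions(precision=3,suppress=True)
s=ctrl.get_state();M=rot(s["tool_rot"]);y=M[:,1];z=M[:,2];print(y,z,s["joint_positions"])
ax=np.cross(z,[0,0,-1]);ang=np.degrees(np.arctan2(np.linalg.norm(ax),-z[2]));ax/=np.linalg.norm(ax);print(ax,ang,ax*ang/12)
M2=R.from_rotvec(ax*np.radians(ang)).as_matrix()@M;a=np.degrees(np.arctan2(M2[1,1],M2[0,1]));print(a,-64.5-a)
E
```

```text
[ 0.965 -0.262  0.006] [ 0.254  0.932 -0.26 ] [ 1.379  0.725 -0.435  1.761 -0.632  1.672  0.916]
[-0.965  0.263  0.   ] 74.92040715142758 [-6.023  1.643  0.   ]
-14.925459031844253 -49.574540968155745
```

Call:
move_arm --increments "0 -5 17 -6.02 1.64 0 60;0 -5 17 -6.02 1.64 0 60;0 0 17 -6.02 1.64 0 60;0 0 17 -6.02 1.64 0 60;0 0 17 -6.02 1.64 0 60;0 0 17 -6.02 1.64 0 60;0 0 17 -6.02 1.64 0 60;0 0 17 -6.02 1.64 0 60"

```text
time: 14.75
position: [0.3963, -0.1864, 0.2549]
tool_rot: [-2.252, -1.728, -0.497]
ft_force: [-0.2, -0.4, 0.0]
grip_width: 0.764
grip_force: 0.0
```

Call:
move_arm --increments "0 0 0 -6.02 1.64 0 60;0 0 0 -6.02 1.64 0 60;10 10 0 -6.02 1.64 0 60;10 20 0 -6.02 1.64 0 60;10 25 0 0 0 -7.08 60;10 25 0 0 0 -7.08 60;10 25 0 0 0 -7.08 60;10 25 0 0 0 -7.08 60"

```text
time: 15.42
position: [0.4563, -0.0548, 0.2534]
tool_rot: [-2.885, -1.24, -0.002]
ft_force: [1.0, -0.4, 0.3]
grip_width: 0.764
grip_force: 0.0
```

Call:
move_arm --increments "10 30 0 0 0 -7.08 60;10 30 0 0 0 -7.08 60;10 30 0 0 0 -7.08 60;10 30 0 0 0 0 60;10 30 0 0 0 0 60;10 15 0 0 0 0 60;0 0 0 0 0 0 60;0 0 0 0 0 0 60"

```text
time: 16.08
position: [0.5127, 0.0988, 0.2529]
tool_rot: [-3.043, -0.766, 0.0]
ft_force: [-0.1, -0.1, 0.3]
grip_width: 0.762
grip_force: 0.0
```

```bash
python3 - <<'E'
from h import *
np.set_printoptions(precision=3,suppress=True)
s=ctrl.get_state();M=rot(s["tool_rot"]);print(s["time"],s["position"]*1000,M,s["joint_positions"],s["grip_width"])
z=M[:,2];ax=np.cross(z,[0,0,-1]);print('fix tilt deg',np.degrees(ax),'yaw',np.degrees(np.arctan2(M[1,1],M[0,1])))
print(1000*(np.array([.5174,.1165,.2])-s["position"]))
E
```

```text
16.0833 [512.744  98.836 252.878] [[ 0.881  0.474 -0.001]
 [ 0.474 -0.881  0.003]
 [ 0.001 -0.003 -1.   ]] [ 0.888  0.14  -1.211  1.646  0.129  1.447 -1.414] 0.762089002976846
fix tilt deg [-0.18  -0.046 -0.   ] yaw -61.72820584402099
[  4.656  17.664 -52.878]
```

Call:
move_arm --increments "2.5 9 -13 0 0 -1.4 10;2.2 8.7 -20 0 0 -1.4 10;0 0 -20 0 0 0 10;0 0 -20 0 0 0 10;0 0 -20 0 0 0 10;0 0 -15 0 0 0 10;0 0 0 0 0 0 10;0 0 0 0 0 0 10"

```text
time: 16.75
position: [0.5172, 0.1139, 0.1452]
tool_rot: [-3.066, -0.685, 0.0]
ft_force: [-0.0, -0.1, 0.8]
grip_width: 0.96
grip_force: 0.0
```

```bash
python3 - <<'E'
from h import *
np.set_printoptions(precision=3,suppress=True)
s=ctrl.get_state();M=rot(s["tool_rot"]);t=s["position"];print(s["time"],t*1000,s["joint_positions"],s["grip_width"],'yaw',np.degrees(np.arctan2(M[1,1],M[0,1])))
p=ctrl.get_image("side");C=rot(p["orientation"])
def pr(X):
    c=C.T@(X-np.array(p["position"]));return np.array([p["fx"]*c[0]/c[2]+p["cx"],p["fy"]*c[1]/c[2]+p["cy"]])
x0,y0=240,150
b=cv2.resize(p["frame"][y0:y0+90,x0:x0+120],(800,600),interpolation=cv2.INTER_NEAREST)
k=800/120
w=.087*s["grip_width"]/2
for d,col in((0,(255,0,255)),(-.019,(0,255,0))):
  for y in(-w,0,w): cv2.circle(b,tuple(int(v) for v in (pr(t+M@np.array([0,y,d]))-[x0,y0]+.5)*k),5,col,-1)
Cz=R.from_euler('z',25.5,degrees=True).as_matrix();o=np.array([.5075,.114,.045])
for X in([-5,-20,66],[25,-20,66],[10,-20,66],[-5,29,66],[25,29,66],[10,29,66],[-5,29,26],[25,29,26]):
  cv2.circle(b,tuple(int(v) for v in (pr(o+Cz@np.array(X)/1000)-[x0,y0]+.5)*k),4,(0,255,255),-1)
cv2.imwrite("pics/j.png",b[...,::-1])
E
```

```text
16.75 [517.238 113.948 145.232] [ 0.765  0.265 -1.165  1.787  0.256  1.258 -1.599] 0.9603943755219548 yaw -64.8080133708194
```

View pics/j.png

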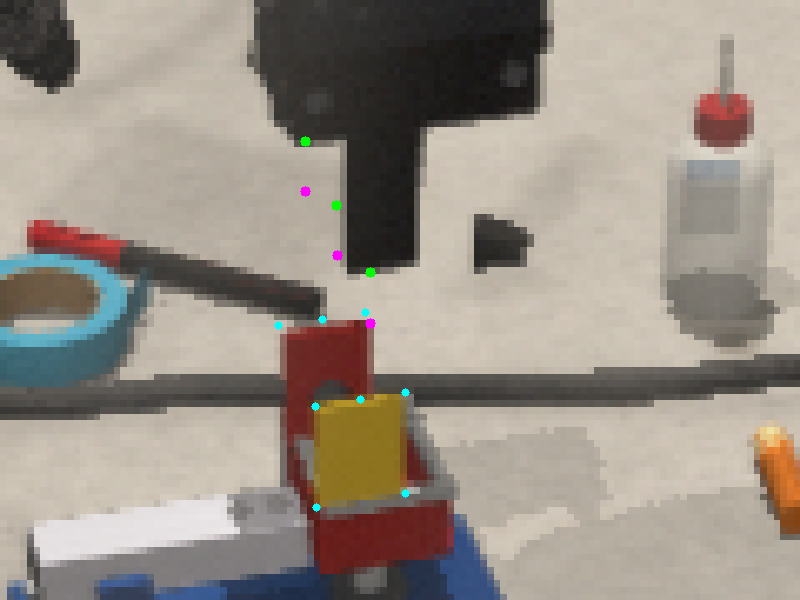

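The overlay agrees with the picture: the plate markers sit on the yellow plate at (360,450), and the near finger tip is at about (382,270), around 2 mm off in x. I'll descend and squeeze.

Call:
move_arm --increments "1 1.7 -10 0 0 0 10;1 1.7 -14 0 0 0 10;0 0 -14 0 0 0 10;0 0 -14 0 0 0 10;0 0 -10 0 0 0 10;0 0 -7 0 0 0 10;0 0 0 0 0 0 10;0 0 0 0 0 0 10" --grip_force 35

```text
time: 17.47
position: [0.5196, 0.1194, 0.0764]
tool_rot: [-3.064, -0.689, -0.002]
ft_force: [0.5, -0.1, 0.1]
grip_width: 0.962
grip_force: 0.0
```

Call:
move_arm --increments "0 0 0 0 0 0 60;0 0 0 0 0 0 100;0 0 0 0 0 0 130;0 0 0 0 0 0 175;0 0 0 0 0 0 175;0 0 0 0 0 0 175;0 0 0 0 0 0 175;0 0 0 0 0 0 175"

```text
time: 18.13
position: [0.5212, 0.1176, 0.0772]
tool_rot: [3.063, 0.687, 0.006]
ft_force: [2.1, -4.1, 2.9]
grip_width: 0.442
grip_force: 12.5
```

Call:
move_arm --increments "0 0 0 0 0 0 175;0 0 0 0 0 0 175;0 0 0 0 0 0 175;0 0 0 0 0 0 175;0 0 0 0 0 0 175;0 0 0 0 0 0 175;0 0 0 0 0 0 175;0 0 0 0 0 0 175"

```text
time: 18.8
position: [0.5214, 0.1174, 0.0775]
tool_rot: [3.064, 0.686, 0.006]
ft_force: [2.2, -5.3, 4.1]
grip_width: 0.402
grip_force: 34.8
```

Call:
move_arm --increments "0.6 -1.4 0 0 0 0 190;0.4 -0.8 0 0 0 0 190;0 0 0 0 0 0 190;0 0 0 0 0 0 190;0 0 0 0 0 0 190;0 0 0 0 0 0 190;0 0 0 0 0 0 190;0 0 0 0 0 0 190" --grip_force 45

```text
time: 19.47
position: [0.5215, 0.1172, 0.0775]
tool_rot: [-3.065, -0.687, -0.005]
ft_force: [1.1, -2.6, 6.0]
grip_width: 0.394
grip_force: 44.9
```

```bash
python3 - <<'E'
from h import *
np.set_printoptions(precision=3,suppress=True)
s=ctrl.get_state();M=rot(s["tool_rot"]);t=s["position"];print(s["time"],t*1000,s["ft_force"],s["torque"],s["grip_width"],s["grip_force"])
p=ctrl.get_image("side");save(p,"k.png",(240,160,330,260,6))
E
```

```text
19.4667 [521.488 117.182  77.461] [ 1.064 -2.635  6.049] [-0.744 -0.25  -0.132] 0.3935850464006716 44.89295482635498
```

View pics/k.png

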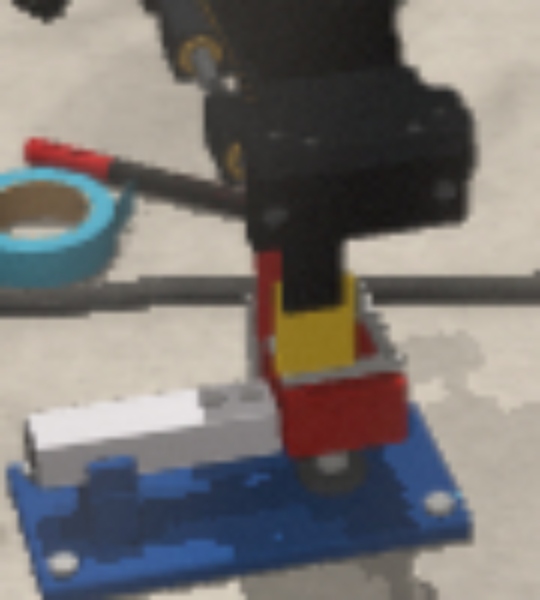

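The plate is drawn in against its stop: grip is at 45 N and the opening stays near 35 mm. I'll test-lift gently.

Call:
move_arm --increments "0 0 1.5 0 0 0 190;0 0 1.5 0 0 0 190;0 0 2 0 0 0 190;0 0 2 0 0 0 190;0 0 2 0 0 0 190;0 0 2 0 0 0 190;0 0 0 0 0 0 190;0 0 0 0 0 0 190"

```text
time: 20.18
position: [0.5211, 0.1169, 0.0882]
tool_rot: [-3.065, -0.688, -0.004]
ft_force: [2.5, -2.4, -2.1]
grip_width: 0.389
grip_force: 44.8
```

Call:
move_arm --increments "0 0 4 0 0 0 190;0 0 6 0 0 0 190;0 0 8 0 0 0 190;0 0 8 0 0 0 190;0 0 8 0 0 0 190;0 0 8 0 0 0 190;0 0 8 0 0 0 190;0 0 8 0 0 0 190"

```text
time: 20.85
position: [0.5208, 0.1173, 0.1468]
tool_rot: [-3.064, -0.688, -0.003]
ft_force: [-0.8, 0.2, -3.4]
grip_width: 0.387
grip_force: 44.9
```

Call:
move_arm --increments "0 0 8 0 0 0 190;0 0 8 0 0 0 190;0 0 7 0 0 0 190;0 0 5 0 0 0 190;0 0 3 0 0 0 190;0 0 1 0 0 0 190;0 0 0 0 0 0 190;0 0 0 0 0 0 190"

```text
time: 21.52
position: [0.5206, 0.1169, 0.1774]
tool_rot: [-3.064, -0.688, -0.002]
ft_force: [-0.5, -0.3, -2.7]
grip_width: 0.389
grip_force: 44.9
```

```bash
python3 - <<'E'
from h import *
np.set_printoptions(precision=3,suppress=True)
s=ctrl.get_state();M=rot(s["tool_rot"]);t=s["position"];print(s["time"],t*1000,M[:,2],s["ft_force"],s["torque"],s["grip_width"],s["grip_force"])
b=ctrl.get_image("side");a=ctrl.get_image("top")
for p in(a,b):
    W=cloud(p)*1000;f=p["frame"].astype(int)
    # white stub: bright, z 120-180
    m=(W[...,2]>125)&(W[...,2]<185)&(f.min(-1)>130)&(np.hypot(W[...,0]-570,W[...,1]-145)<90)
    P=W[m]
    if len(P)>20:
        c=P.mean(0);print(len(P),c,np.percentile(P,[3,97],axis=0).ravel());A=np.c_[P[:,:2]-c[:2],np.ones(len(P))]
        T=P if p is a else P[P[:,2]>np.percentile(P[:,2],40)]
        u=np.linalg.svd(T-T.mean(0),full_matrices=False)[2][0];print('axis',u*np.sign(u[0]))
    for n in("bottle","jar","heatsink","capacitor"):
        r=ctrl.find_in(n,p)[:1];print(n,[(np.round(x["centre"],3),round(x["score"],2)) for x in r])
z=lambda i:cv2.resize(i,(400,300),interpolation=cv2.INTER_CUBIC)
cv2.imwrite("pics/l.png",np.hstack([z(a["frame"][150:285,230:410]),z(b["frame"][120:270,200:400])])[...,::-1])
E
```

```text
21.5167 [520.638 116.929 177.436] [ 0.001  0.001 -1.   ] [-0.5   -0.258 -2.692] [-0.007  0.012  0.037] 0.38859590064839344 44.88555371761322
bottle [(array([ 0.416, -0.104,  0.07 ]), 0.75)]
jar [(array([0.615, 0.371, 0.057]), 0.78)]
heatsink [(array([0.427, 0.362, 0.015]), 0.83)]
capacitor [(array([0.423, 0.362, 0.014]), 0.23)]
251 [568.497 150.305 152.719] [529.179 128.63  135.578 605.799 171.234 155.829]
axis [ 0.916  0.401 -0.001]
bottle [(array([ 0.41 , -0.101,  0.048]), 0.95)]
jar [(array([0.606, 0.394, 0.056]), 0.66)]
heatsink [(array([0.531, 0.137, 0.155]), 0.74)]
capacitor [(array([0.702, 0.095, 0.031]), 0.79)]
```

View pics/l.png

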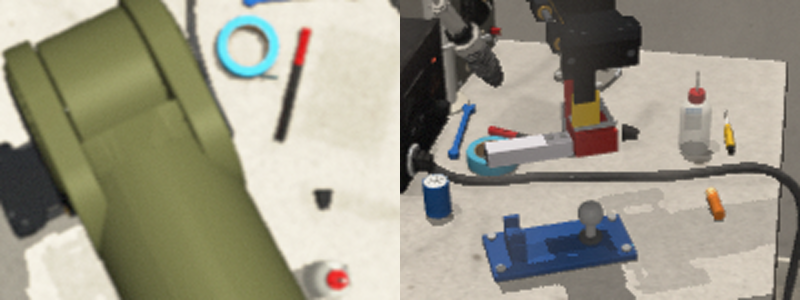

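The side view shows the coupler held level about 10 cm above the bare ball, which is at (590,213) in the crop. The bottle is standing at (695,120), and the capacitor, jar and heat sink are undisturbed. I'm handing the job in.

```bash
python3 -c "
from bench import ctrl
print(ctrl.close_job())"
```

```text
the job is handed in; nothing more can be done
None
```

The job is handed in at about 21.5 s of robot time: the bottle is standing and released, and the coupler is unlatched and held still and level about 10 cm above the ball mount, though the first bottle grip slipped and shifted it a few millimetres before the second one held.

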